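# Shut the dripping tap's stop lever and swing its spout over the cup

### The arm

A 7-joint arm with a two-finger parallel gripper is mounted at the origin on the work surface. World frame = base frame: x ahead of the robot, y to its left, z up, the work surface at z = 0. Lengths are in m, angles in rad, forces in N, time in s.
With the tool pointing down it reaches from about 0.4 to 0.85 m from the base axis. Payload 10.4 kg.
Tool frame: the origin (TCP) lies midway between the tips of the shut fingers; the grasp point (between the pads) lies 19 mm behind it; z points along the fingers, y is the line along which they close (so a half turn about z gives the same grasp; the last joint's range is limited). The gripper opens to 87 mm and grips with 3 to 60 N. Pads are 19 mm wide; open, the fingers measure 117 mm over their backs; the gripper's body (75 mm by 190 mm) begins 51 mm behind the grasp point.
Start: joints at [1.118, 0.332, -0.065, 1.46, 0.022, 1.35, -0.088], TCP at [0.26, -0.568, 0.223] pointing down, gripper open.
Joint ranges: [-2.6, 2.6], [-0.5, 2.12], [-1.47, 1.34], [0.16, 2.42], [-1.27, 4.41], [0.06, 2.06], [-2.6, 2.6]. Speed limits (rad/s): [2.22, 2.22, 2.79, 2.79, 3.14, 3.14, 3.14].

### API

Orientations are given as a unit quaternion [x, y, z, w].
In Python, from bench import r gives the robot as it stands.
- The arm moves only by the tool arm_command, never from a script. Its argument "moves" is one flat list of numbers, 4 for each row, row after row: the shift along the tool's x, y, z in cm, then the turn about the tool's z in degrees. A call has 1 to 12 rows; each row shifts and turns the commanded pose from where the row before left it, along the tool's axes as they then stand; what a row does not reach is not made up. A row lasts 1/12 s, in which the tool goes at most 41.7 mm and 7.16 degrees, less where a joint would pass 70% of its speed; a pose out of reach is approached as far as the arm can. A call with a gripper value outside its range is refused whole. "fingers" is the opening in per cent of the stroke, from 0 (shut) to 100 (fully open), set as the call begins (left out, the last holds). The fingers move at their own pace and stop on an object; "squeeze" is the grip in N (left out, the last holds). Time passes only in rows, so rows that do not move let the fingers close. It gives the time, the measured TCP pose, the force, the opening and the grip force at its end, in the units of the state.
- r.read_state(): the state, without advancing time (a new reading comes with each control period).
- r.camera(name): name is "scene" or "top" or "wrist"; returns the picture (400x640x3 uint8, red, green, blue); there is no depth.
- r.camera_info(name): a dict with "fx", "fy", "cx", "cy" (pixels), "origin" and "attitude" of the camera in the world. Camera axes: x right, y up, looking along -z (the intrinsics and any distortion apply to the point x, -y, -z); pixel columns grow to the right and rows downward; lengths in m; the calibration is good to about 2 mm. The wrist camera is an equidistant fisheye: a pixel r from the principal point sees the ray r / f radians off the axis. A picture is of the moment at which its call begins: read the wrist's pose just before it. camera_info takes no time and is no camera call; for the wrist camera it gives the pose at the moment of the call.
- r.close_job(): hands the job in; it is judged then, once.
The state is a dict: "time": time; "joint_positions": joint angles; "joint_vel": joint speeds; "joint_torque": joint torques, N m; "ee_pos": TCP position; "eef_rot": TCP orientation; "ft_force": force on the tool from outside, world axes, zero at the start; "torque": the same for the moment, N m; "width": finger opening in m; "grip_force": force on a finger pad.
Only numpy, scipy, OpenCV 4.12 (cv2) and the standard library are available. Lean on these libraries where they do the work, as an engineer would, in place of code of your own. Each camera call takes 0.05 s, during which the arm holds its last target. There are 200 camera calls.

### The job

The wall tap drips. With a fingertip, push the stop lever on its feed pipe fully shut, square to the pipe, and push the swivel spout round until its outlet is over the middle of the glass cup, so that the last drops fall in. Leave the cup, teapot, canister and silicone lid standing where they are.

Things in the scene. Friction and masses are not known exactly. Their poses are not given: they have to be found in the camera images.
- stop_lever (a joint): quarter-turn lever of the stop valve, grey flat handle on a brass valve on the copper pipe. Value in rad: 0 = handle along the pipe (open), 1.571 = square to the pipe, pointing out from the wall towards the robot's side (shut, at a hard stop). Growing values turn it clockwise seen from above. It stays where it is left; about 3 to 4 N pushed sideways near its tip moves it.
- lever_pivot (a point): point on the stop lever's upright turning axis, at mid-height of its handle (169 mm above the work surface)
- lever_tip (a point): end of the stop lever's handle, mid-height and mid-width, 100 mm from lever_pivot. The handle is 18 mm wide and 10 mm high over its outer 64 mm. The pipe under it (21 mm thick, its centre 49 mm below the handle's) leaves 33 mm free below the handle.
- spout (a joint): swivel spout of the wall tap. Value in rad: 0 = straight out from the wall, positive = turned counter-clockwise seen from above, outlet towards the robot's right; limits -1.4 and 1.4. It stays where it is left; about 2 to 3 N pushed sideways near its end moves it.
- spout_pivot (a point): point on the spout's upright turning axis, at the height of the centre of its level tube (232 mm above the work surface)
- spout_outlet (a point): centre of the outlet's lower face, 190 mm from the pivot's axis, 182 mm above the work surface. The steel tube is 18 mm thick; it rises at the pivot, runs level at spout_pivot's height from 25 to 170 mm from the axis, then bends down to the outlet, which is 23 mm thick.
- cup: clear glass cup, 95 mm high, 76 mm across the mouth, open at the top. Origin: centre of its underside, which stands on the ledge 30 mm above the work surface; z is up.
- cup_rim (a point): centre of the glass cup's mouth, at rim height (125 mm above the work surface)
- teapot: small blue-glazed ceramic teapot with its lid on, body 86 mm across, 90 mm high, its spout reaching 83 mm towards +y and its handle 73 mm towards -y. Origin: centre of its underside, on the ledge. To be left alone.
- canister: aluminium canister with a ribbed twist cap, 72 mm across, 100 mm high. Origin: centre of its underside, on the ledge. To be left alone.
- silicone_lid: dark round silicone lid with a small knob, 104 mm across, 24 mm high, lying on the ledge. Origin: centre of its underside. To be left alone.
- wall_unit: fixed unit: tiled upstand (face 110 mm behind the pivots' axes, top 188 mm above the work surface, free above), perforated ledge 360 by 840 mm, top at 30 mm, pipe, valve, tap. Origin: on the work surface below the spout's axis; +x into the wall, +y along the pipe to the valve, 280 mm off. White caddy at y = -335 mm, its wooden tools up to 245 mm above the work surface.
Mind the look-alikes: they are no part of the job. Leave any green look-alike of the cup alone.

How it is judged:
At the end, for the whole second after the job is handed in: Stop lever at 1.48 rad or more (about 5 degrees from square, or less); outlet centre within 25 mm, seen from above, of the cup mouth's centre; both at rest; the cup upright and within 15 mm, the teapot, canister and silicone lid within 20 mm, of where they were (value of joint stop_lever above 1.48 rad and horizontal distance between spout_outlet and cup_rim below 0.025 m and velocity of joint spout between -0.05 and 0.05 rad/s and velocity of joint stop_lever between -0.05 and 0.05 rad/s and angle between cup's own z axis and vertical below 0.1 rad and distance of cup from where it was at the start of the episode below 0.015 m and distance of each of teapot, canister, silicone_lid from where it was at the start of the episode below 0.02 m); the robot touches nothing.
It fails at once if the cup is moved 15 mm or more, lifted or carried (it is the spout that must come to it) (distance of cup from where it was at the start of the episode above 0.015 m).
It fails at once if the teapot, canister or silicone lid is moved 20 mm or more or lifted (distance of any of teapot, canister, silicone_lid from where it was at the start of the episode above 0.02 m).
It fails at once if the lever or the spout is pushed with the arm or the gripper's body instead of the fingers (contact force between the arm and spout above 2 N or contact force between the arm and stop_lever above 2 N).
It also fails if it takes over 56 s, if anything falls off the work surface, if the arm or the gripper's body presses on something with over 40 N, if the wrist force passes 120 N, or if a joint passes its speed limit or range.

## Working session

There is one attempt and no reset: what is moved stays moved. The work goes in short steps, Python scripts to look and compute and a tool call to move; the robot and the scene stay as the last step left them, time stands still between calls to the robot, and variables do not carry over. Pictures are saved under pics/ and viewed, at most 10 in all, crops included, and the job is handed in when it is done.

Besides the shell and the picture viewer there is one more tool, called after ">>>" in YAML: its name, and indented under it one key for each argument. arm_command: Moves the arm, as the interface text tells. Its arguments: {"type":"object","properties":{"moves":{"type":"array"},"fingers":{"type":"number"},"squeeze":{"type":"number"}},"required":["moves"]}

```bash
mkdir -p pics; ls
python3 - <<'E'
from bench import r
import cv2
s=r.read_state();print(s['time'],s['ee_pos'],s['eef_rot'],s['width'])
for n in('scene','top'):
    cv2.imwrite(f'pics/{n}0.png',r.camera(n)[:,:,::-1]);print(n,r.camera_info(n))
E
```

```text
pics
0.0 [ 0.26026128 -0.56779621  0.22172169] [ 9.76999334e-01  2.13241116e-01 -1.91152494e-04 -7.00336634e-04] 0.08743349083450541
scene {'fx': 412.178048226048, 'fy': 412.178048226048, 'cx': 317.41402429805345, 'cy': 201.58828185589002, 'origin': array([1.27251984, 0.15057112, 0.70871517]), 'attitude': array([0.30896781, 0.35481627, 0.64863562, 0.59826092])}
top {'fx': 458.8440935330635, 'fy': 458.8440935330635, 'cx': 318.5192149734123, 'cy': 202.3393742844097, 'origin': array([0.20777109, 0.03623816, 1.46637364]), 'attitude': array([ 0.06847148, -0.06810987, -0.69844917,  0.70911315])}
```

View pics/scene0.png

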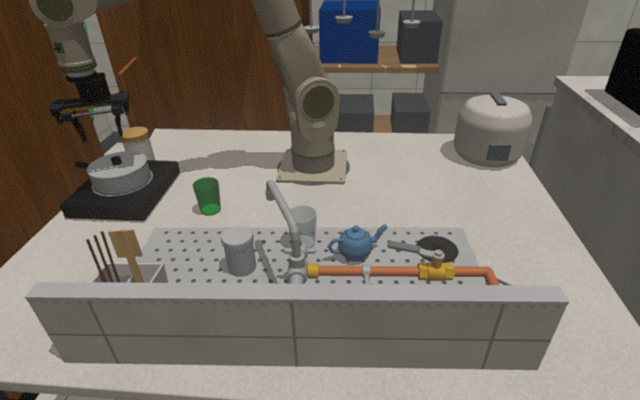

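View pics/top0.png

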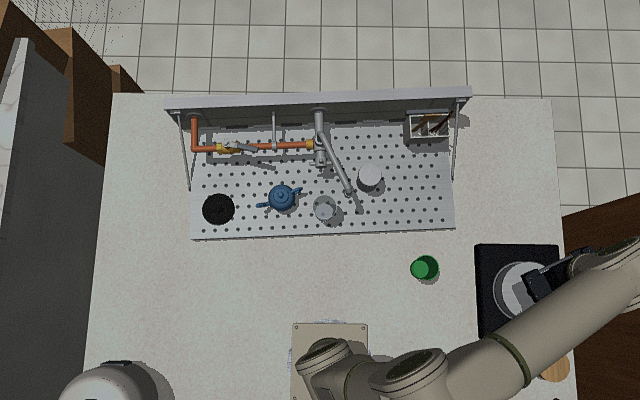

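Candidates: for the cup, the clear glass at top (325,207) or the green look-alike at (425,267), and I choose the clear one. For the lever, the grey handle at (245,150), not the dark rod behind the pipe or the pipe clip at (274,145). For the spout, the steel tube from (319,138) to (350,192). A close crop will check these.

```bash
cat > h.py <<'E'
import numpy as np
from scipy.spatial.transform import Rotation as R
from bench import r
def ray(n,u,v):
    c=r.camera_info(n);a=(u-c['cx'])/c['fx'];b=(v-c['cy'])/c['fy']
    return np.array(c['origin']),R.from_quat(c['attitude']).apply([a,-b,-1.])
def onz(n,u,v,z):
    o,d=ray(n,u,v);return (o+d*(z-o[2])/d[2]).round(4)
def proj(n,p):
    c=r.camera_info(n);q=R.from_quat(c['attitude']).inv().apply(np.array(p)-c['origin'])
    return (c['cx']+c['fx']*q[0]/-q[2],c['cy']+c['fy']*q[1]/q[2])
E
python3 - <<'E'
import cv2
i=cv2.imread('pics/top0.png')[100:230,185:395]
cv2.imwrite('pics/c1.png',cv2.resize(i,None,fx=3.8,fy=3.8,interpolation=cv2.INTER_CUBIC))
i=cv2.imread('pics/scene0.png')[170:300,210:470]
cv2.imwrite('pics/c2.png',cv2.resize(i,None,fx=3,fy=3,interpolation=cv2.INTER_CUBIC))
E
```

```text
(no output)
```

View pics/c1.png

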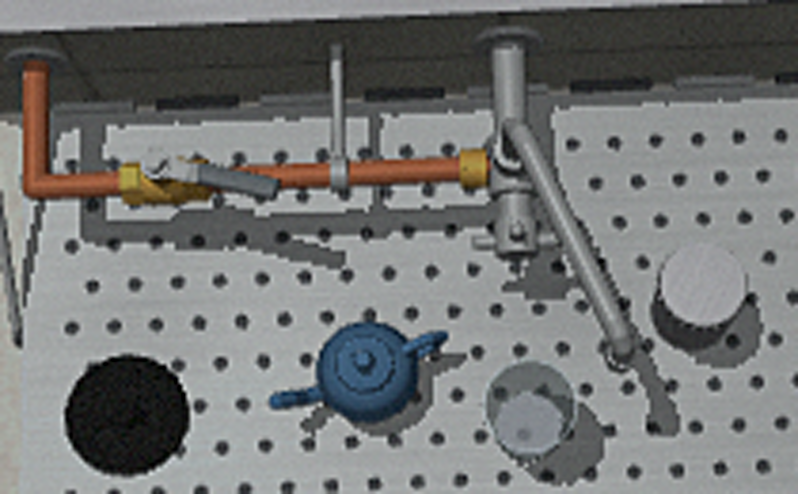

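View pics/c2.png

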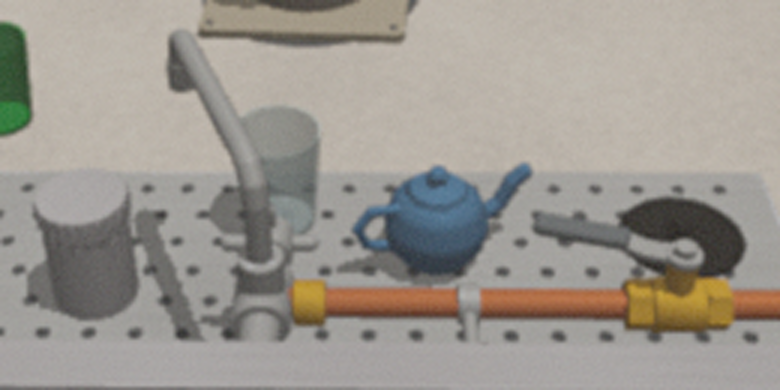

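Top crop (scale 3.8, offset 185,100): lever boss at (158,168), tip at (277,187), spout elbow at (513,133), outlet at (620,352), glass rim centre at (531,400) and canister top at (703,285). The scene crop (scale 3, offset 210,170) shows the lever pivot at (684,250), tip at (537,223), outlet at (180,83), rim at (283,128).

Run:
```python
from h import *
t=lambda u,v,z:onz('top',185+u/3.8,100+v/3.8,z)
s=lambda u,v,z:onz('scene',210+u/3,170+v/3,z)
for n,a,b,z in [('lp',(158,168),(684,250),.172),('lt',(277,187),(537,223),.169),('sp',(513,133),(258,175),.232),('so',(618,357),(180,83),.182),('rim',(531,400),(281,126),.125),('can',(703,285),(82,190),.13),('pot',(366,360),(437,172),.12)]:
    print(n,t(*a,z),s(*b,z))
print(R.from_quat(r.read_state()['eef_rot']).as_matrix().round(3), r.read_state()['time'])
```

```text
lp [0.6318 0.3124 0.172 ] [0.644  0.3149 0.172 ]
lt [0.6188 0.2199 0.169 ] [0.6192 0.2219 0.169 ]
sp [0.6433 0.0374 0.232 ] [0.6594 0.041  0.232 ]
so [ 0.4851 -0.0442  0.182 ] [ 0.4825 -0.0473  0.182 ]
rim [0.462  0.0203 0.125 ] [0.4556 0.0263 0.125 ]
can [ 0.5556 -0.1144  0.13  ] [ 0.5551 -0.1136  0.13  ]
pot [0.4931 0.1509 0.12  ] [0.5029 0.1542 0.12  ]
[[ 0.909  0.417 -0.001]
 [ 0.417 -0.909  0.001]
 [-0.    -0.001 -1.   ]] 0.1
```

>>> arm_command:
  moves: [0, 0, -3, 6.15, 0, 0, -3, 6.15, 0, 0, -3, 6.15, 0, 0, -3, 6.15, 1.6, -2.9, 0, 0, 1.6, -2.9, 0, 0, 1.6, -2.9, 0, 0, 1.6, -2.9, 0, 0, 1.6, -2.9, 0, 0, 1.6, -2.9, 0, 0, 1.6, -2.9, 0, 0, 1.6, -2.9, 0, 0]
  fingers: 0
  squeeze: 20

```text
time: 1.1
ee_pos: [0.3887, -0.3345, 0.3423]
eef_rot: [1.0, 0.0, -0.0, -0.0]
ft_force: [0.7, -1.1, 0.2]
width: 0.0146
grip_force: 0.0
```

>>> arm_command:
  moves: [1.6, -2.9, 0, 0, 1.6, -2.9, 0, 0, 1.6, -2.9, 0, 0, 1.6, -2.9, 0, 0, 1.6, -2.9, 0, 0, 1.6, -2.9, 0, 0, 1.6, -2.9, 0, 0, 1.6, -2.9, 0, 0, 0, 0, 3.4, 0, 0, 0, 3.4, 0, 0, 0, 3.4, 0, 0, 0, 3.4, 0]

```text
time: 2.1
ee_pos: [0.5159, -0.1038, 0.2048]
eef_rot: [1.0, 0.0, -0.0, 0.0]
ft_force: [-0.5, -1.3, -0.5]
width: 0.0004
grip_force: 0.0
```

Run:
```python
from h import *
import cv2
s=r.read_state();print(s['ee_pos'],s['width'])
i=r.camera('scene')[:,:,::-1][100:300,200:460]
cv2.imwrite('pics/c3.png',cv2.resize(i,None,fx=3,fy=3,interpolation=cv2.INTER_CUBIC))
```

```text
[ 0.51589111 -0.10382796  0.20482294] 0.0003646168396369414
```

View pics/c3.png

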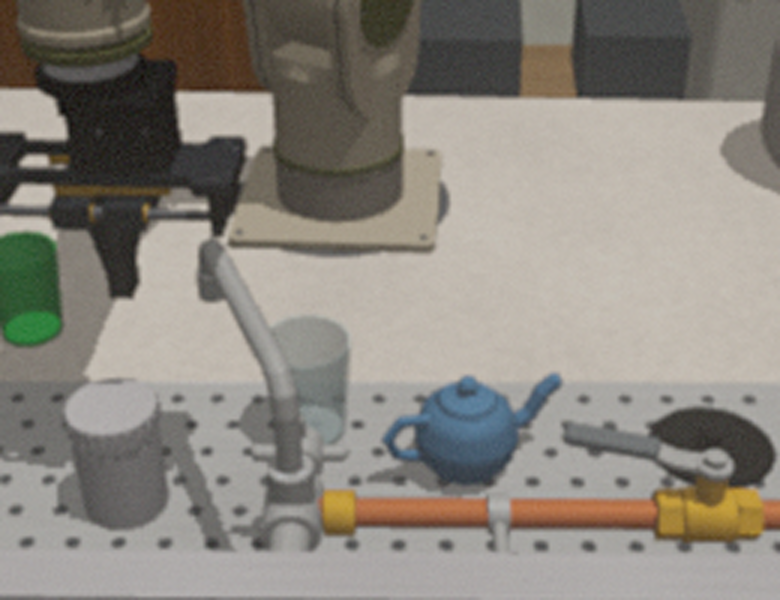

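>>> arm_command:
  moves: [0, -1, 0, 0, 0, -1, 0, 0, 0, -1, 0, 0, 0, -1, 0, 0, 0, -0.7, 0, 0, 0, -0.7, 0, 0, 0, -0.7, 0, 0, 0, -0.7, 0, 0, 0, -0.7, 0, 0, 0, -0.7, 0, 0, 0, -0.7, 0, 0, 0, -0.7, 0, 0]

```text
time: 3.15
ee_pos: [0.516, -0.0075, 0.2065]
eef_rot: [1.0, 0.0, -0.0, 0.0]
ft_force: [-1.4, -2.8, 0.1]
width: 0.0003
grip_force: 1.3
```

Run:
```python
from h import *
import cv2
i=r.camera('scene')[:,:,::-1][100:300,200:460]
cv2.imwrite('pics/c4.png',cv2.resize(i,None,fx=3,fy=3,interpolation=cv2.INTER_CUBIC))
```

```text
(no output)
```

View pics/c4.png

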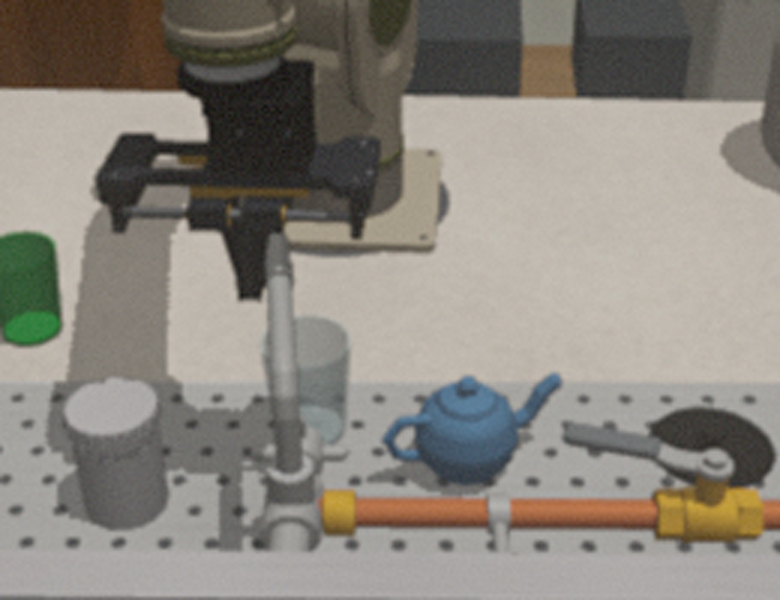

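The spout has turned: its end is at crop (281,245), and the glass rim centre at (309,338), unmoved. I'll check what's left in numbers.

Run:
```python
from h import *
s=lambda u,v,z:onz('scene',200+u/3,100+v/3,z)
print(s(281,248,.235),s(281,236,.235),s(309,339,.125),s(290,400,.232),s(291,445,.232))
# pipe direction from top crop
t=lambda u,v,z:onz('top',185+u/3.8,100+v/3.8,z)
print(t(110,184,.12),t(475,168,.12))
```

```text
[0.499  0.0139 0.235 ] [0.4817 0.0114 0.235 ] [0.4599 0.0251 0.125 ] [0.6745 0.0443 0.232 ] [0.7171 0.0507 0.232 ]
[0.6347 0.3614 0.12  ] [0.6527 0.0678 0.12  ]
```

>>> arm_command:
  moves: [0, -0.5, 0, 0, 0, -0.4, 0, 0, 0, 0, 0, 0, 0, 1.5, 0, 0, 0, 1.5, 0, 0, 0, 0, -3, 0, 0, 0, -3, 0, 0, 0, -3, 0, 0, 0, -3, 0, 0, 0, -3, 0, 0, 0, 0, 0]

```text
time: 4.12
ee_pos: [0.5181, -0.0283, 0.3625]
eef_rot: [1.0, 0.0, 0.004, 0.0]
ft_force: [0.3, -0.3, -0.2]
width: 0.0003
grip_force: 0.0
```

Run:
```python
from h import *
import cv2
i=r.camera('scene')[:,:,::-1][100:300,200:460]
a=cv2.resize(i,None,fx=2,fy=2,interpolation=cv2.INTER_CUBIC)
t=r.camera('top')[:,:,::-1][100:230,185:395]
b=cv2.resize(t,(520,322),interpolation=cv2.INTER_CUBIC)
cv2.imwrite('pics/c5.png',a);cv2.imwrite('pics/c6.png',cv2.resize(t,None,fx=3.8,fy=3.8,interpolation=cv2.INTER_CUBIC))
```

```text
(no output)
```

View pics/c6.png

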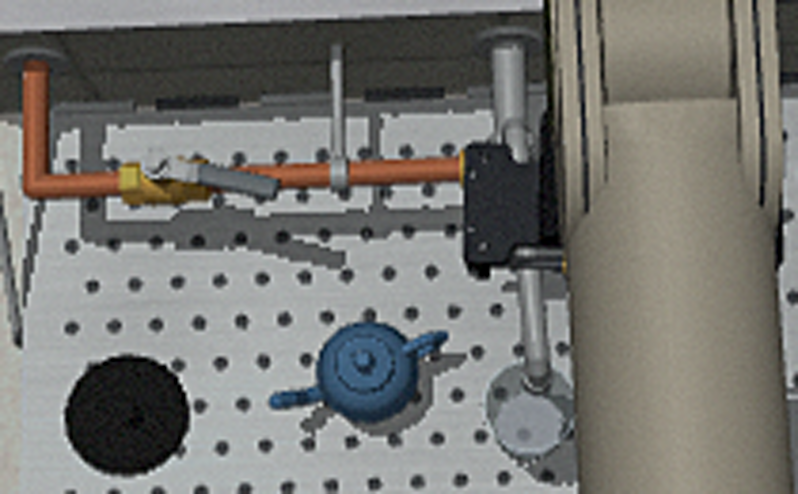

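Run:
```python
from h import *
lp=np.array([.636,.315]);c,s=np.cos(.061),np.sin(.061);M=np.array([[c,-s],[s,c]])
P=[]
for th in np.radians(np.r_[14,np.linspace(20,91,12)]):
    d=M@[-np.sin(th),-np.cos(th)];n=M@[-np.cos(th),np.sin(th)]
    h=.0095*abs(n[0])+.015*abs(n[1]); P.append(lp+.075*d-n*(.009+h))
P=np.array(P);print(P.round(4));print((np.diff(P,axis=0)*[100,-100]).round(1).tolist(), r.read_state()['ee_pos'])
```

```text
[[0.643  0.2374]
 [0.6361 0.2367]
 [0.6285 0.2367]
 [0.6206 0.2376]
 [0.6127 0.2393]
 [0.6048 0.242 ]
 [0.5971 0.2456]
 [0.5896 0.2503]
 [0.5826 0.2559]
 [0.5762 0.2625]
 [0.5706 0.27  ]
 [0.5658 0.2783]
 [0.5621 0.2874]]
[[-0.7, 0.1], [-0.8, -0.0], [-0.8, -0.1], [-0.8, -0.2], [-0.8, -0.3], [-0.8, -0.4], [-0.7, -0.5], [-0.7, -0.6], [-0.6, -0.7], [-0.6, -0.8], [-0.5, -0.8], [-0.4, -0.9]] [ 0.51686722 -0.02858005  0.35749967]
```

>>> arm_command:
  moves: [2, -3.3, 0, 0, 2, -3.3, 0, 0, 2, -3.3, 0, 0, 2, -3.3, 0, 0, 2, -3.3, 0, 0, 2, -3.3, 0, 0, 2, -3.3, 0, 0, 2, -3.3, 0, 0, 0, 0, 3.4, 0, 0, 0, 3.4, 0, 0, 0, 3.4, 0, 0, 0, 0, 0]

```text
time: 5.22
ee_pos: [0.6732, 0.2341, 0.2447]
eef_rot: [1.0, 0.001, -0.006, 0.002]
ft_force: [-1.6, 0.0, -2.0]
width: 0.0007
grip_force: 0.0
```

Run:
```python
from h import *
import cv2
s=r.read_state();print(s['ee_pos'],s['eef_rot'])
i=r.camera('scene')[:,:,::-1][100:300,240:500]
cv2.imwrite('pics/c7.png',cv2.resize(i,None,fx=3,fy=3,interpolation=cv2.INTER_CUBIC))
```

```text
[0.67318889 0.23405639 0.24473447] [ 0.99997829  0.00105681 -0.00603465  0.00242399]
```

View pics/c7.png

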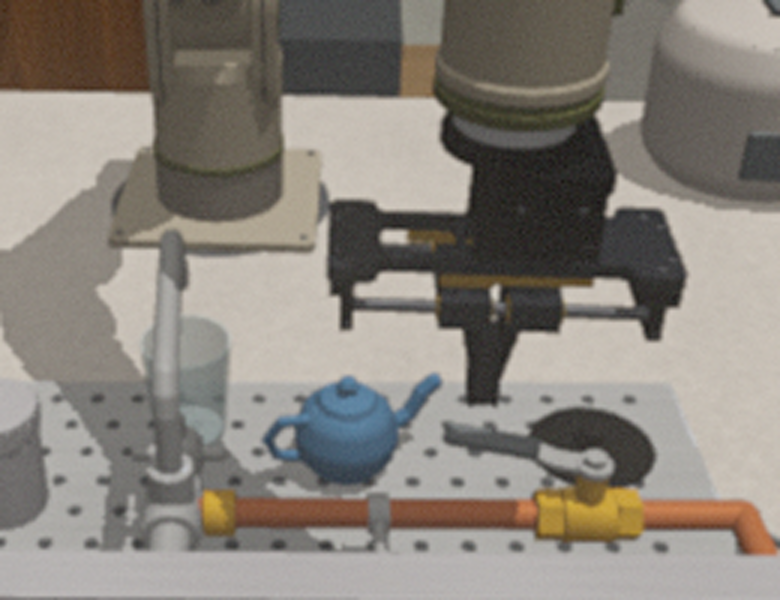

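The finger (tip at crop (485,403)) hangs above the wall side of the handle (tip at (447,432)). Next it goes down behind the handle and up close to it.

>>> arm_command:
  moves: [0, 0, 3, 0, 0, 0, 3, 0, 0, 0, 3, 0, 0, 0, 0, 0, 0, 0, 0, 0]

```text
time: 5.68
ee_pos: [0.6762, 0.2348, 0.1657]
eef_rot: [1.0, 0.0, -0.0, 0.0]
ft_force: [1.0, -0.5, 1.6]
width: 0.0004
grip_force: 0.0
```

Run:
```python
from h import *
import cv2
s=r.read_state();print(s['ee_pos'],s['eef_rot'],s['ft_force'])
i=r.camera('scene')[:,:,::-1][150:300,320:500]
cv2.imwrite('pics/c8.png',cv2.resize(i,None,fx=4,fy=4,interpolation=cv2.INTER_CUBIC))
```

```text
[0.67618995 0.23480185 0.16566692] [ 9.99999958e-01  7.03904526e-05 -2.66096866e-04  9.01077675e-05] [ 1.04279334 -0.4696301   1.57272896]
```

View pics/c8.png

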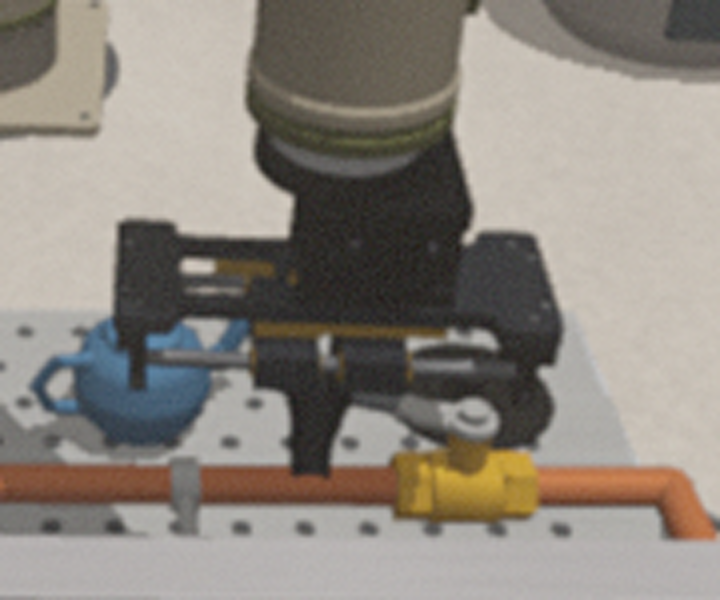

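The finger is on the wall side of the handle and free of it and the pipe. Now I'll go 9 mm lower and start the sweep along the arc.

>>> arm_command:
  moves: [0, 0, 0.9, 0, -1.1, 0, 0, 0, -1.1, 0, 0, 0, -1.1, -0.3, 0, 0, -0.7, 0, 0, 0, -0.8, 0, 0, 0, -0.8, -0.1, 0, 0, -0.8, -0.2, 0, 0, -0.8, -0.3, 0, 0, -0.8, -0.4, 0, 0, -0.7, -0.5, 0, 0]

```text
time: 6.65
ee_pos: [0.5906, 0.2526, 0.1573]
eef_rot: [1.0, -0.001, 0.002, -0.0]
ft_force: [3.8, -0.4, 0.8]
width: 0.0007
grip_force: 2.1
```

>>> arm_command:
  moves: [-0.7, -0.5, 0, 0, -0.6, -0.6, 0, 0, -0.6, -0.8, 0, 0, -0.5, -0.7, 0, 0, -0.4, -0.7, 0, 0, 0, -0.2, 0, 0, 0, 0, 0, 0]

```text
time: 7.23
ee_pos: [0.56, 0.2892, 0.1554]
eef_rot: [1.0, 0.001, -0.001, -0.0]
ft_force: [0.0, -0.1, 0.9]
width: 0.0005
grip_force: 0.0
```

>>> arm_command:
  moves: [0, -0.3, 0, 0, 0, -0.3, 0, 0]

```text
time: 7.4
ee_pos: [0.5607, 0.2934, 0.1551]
eef_rot: [1.0, -0.0, -0.001, 0.001]
ft_force: [-1.5, -4.2, -0.2]
width: 0.0004
grip_force: 1.9
```

>>> arm_command:
  moves: [0, -0.3, 0, 0, 0, 0, 0, 0]

```text
time: 7.57
ee_pos: [0.5607, 0.2945, 0.1549]
eef_rot: [1.0, -0.0, -0.001, 0.002]
ft_force: [-5.0, -10.9, 4.2]
width: 0.0004
grip_force: 5.5
```

>>> arm_command:
  moves: [0, -0.3, 0, 0, 0, 0, 0, 0]

```text
time: 7.73
ee_pos: [0.5608, 0.2948, 0.1547]
eef_rot: [1.0, -0.001, -0.002, 0.004]
ft_force: [-7.9, -19.7, 8.1]
width: 0.0004
grip_force: 9.9
```

>>> arm_command:
  moves: [0, 1, 0, 0, 0, 1.5, 0, 0, 0, 1.5, 0, 0, 0, 0, -3, 0, 0, 0, -3, 0, 0, 0, -3, 0, 0, 0, -3, 0, 0, 0, -3, 0, -3, 0, -3, 0, -3, 0, -3, 0, 0, 0, 0, 0, 0, 0, 0, 0]

```text
time: 8.73
ee_pos: [0.5015, 0.2617, 0.3672]
eef_rot: [1.0, 0.001, 0.002, -0.001]
ft_force: [-0.3, 0.2, -0.4]
width: 0.0007
grip_force: 0.0
```

Run:
```python
from h import *
import cv2
s=r.read_state();print(s['ee_pos'],s['ft_force'])
a=r.camera('top')[:,:,::-1][100:230,185:395]
b=r.camera('scene')[:,:,::-1][150:300,210:470]
a=cv2.resize(a,(582,360),interpolation=cv2.INTER_CUBIC)
cv2.imwrite('pics/c9.png',cv2.resize(b,None,fx=3,fy=3,interpolation=cv2.INTER_CUBIC))
cv2.imwrite('pics/c10.png',a)
```

```text
[0.50150864 0.2616542  0.36718381] [-0.29521417  0.24435916 -0.38669059]
```

View pics/c9.png

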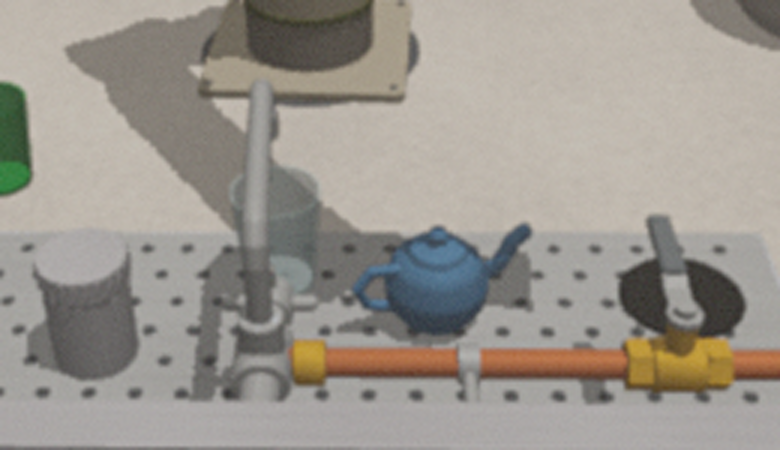

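The lever now points out from the wall (tip at (657,218), boss at (684,308)), and the other items look unmoved. The spout's end is at (262,88) with its outlet at about (267,128), over the glass rim at (275,190).

Run:
```python
from h import *
s=lambda u,v,z:onz('scene',210+u/3,150+v/3,z)
a,b=s(657,218,.169),s(684,308,.174);d=b-a
print('lever',a,b,np.degrees(np.arctan2(-d[1],-d[0]))%360)
print('spout end',s(262,88,.238),s(268,132,.182),'rim',s(276,189,.125))
t=lambda u,v,z:onz('top',185+u/3.8,100+v/3.8,z)
print('top c6',t(537,383,.2),t(537,378,.23),'rim',t(531,400,.125),t(513,133,.232))
```

```text
lever [0.5405 0.3113 0.169 ] [0.6444 0.3146 0.174 ] 181.81917740212268
spout end [0.4892 0.0209 0.238 ] [0.4629 0.0193 0.182 ] rim [0.46   0.0227 0.125 ]
top c6 [0.4606 0.0169 0.2   ] [0.4583 0.0174 0.23  ] rim [0.462  0.0203 0.125 ] [0.6433 0.0374 0.232 ]
```

```bash
python3 -c "
from bench import r
print(r.close_job())"
```

```text
the job is handed in; nothing more can be done
None
```

The job is handed in, with no verdict returned: the stop lever is pushed against its hard stop, square to the pipe by my measurement. The spout outlet measures about 5 mm from the middle of the glass cup, and the other items look unmoved in the last picture.

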